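# Turn the inspection mirror until the bench camera sees the scribed cross, and hold it

### The job

The bench camera looks into a spring-loaded mirror and should see, reflected in it, the middle of the cross scribed on the steel angle plate. First take the white bottle that blocks the view from the mirror to the plate and stand it upright on the bench, well clear of both the camera-to-mirror and mirror-to-plate sight lines; then turn the mirror by its grip until the reflected view points straight at the cross. The mirror springs back when let go, so finish still holding it by its grip, still, at that angle; leave the wax tin, tape roll and brush where they are.

Things in the scene. Friction and masses are not known exactly. Their poses are not given: they have to be found in the camera images.
- mirror_grip (a point): Centre of the mirror's grip, an upright grey plate 12 mm thick, 34 wide, 42 tall (120 to 162 mm above the bench) on the mirror's vertical pivot axis; this point is on the axis, 141 mm up. x: level normal of the reflecting face, along the 12 mm thickness; y along the grip's width; z up. The mirror below is 68 mm wide along y, top 109 mm above the bench; its glass surface lies on the axis.
- mirror (a joint): Angle of the mirror about its vertical pivot, rad: 0 at rest, up to 1.25, growing clockwise seen from above. A spring returns it: 0.03 Nm at 0, 0.10 Nm at 1.25. At 0 the mirror's normal points 5 degrees clockwise, seen from above, of the direction from pivot to lens; it turns with the joint one to one.
- lens (a point): Front of the lens, 80 mm above the bench, 140 mm from the mirror's axis, at which it always looks, level. The camera (32 mm wide, top 96 mm up) reaches 80 mm back from here; it and the mirror stand on one fixed aluminium rail 56 mm wide, 250 long, 12 high. y points from mirror to camera; x level, 90 degrees clockwise of y seen from above; z up.
- cross (a point): Centre of the cross (44 mm lines) scribed on the upright face of a fixed steel angle plate, 80 mm above the bench, about 250 mm from the mirror's axis, clockwise of the camera seen from above. Plate 70 mm wide, 115 tall, foot 64 mm behind the face. x: level, from the mirror to the cross and on behind the plate; y level along the face; z up.
- view_line (a point): The camera's reflected line of sight (nothing visible): the point is on the mirror's axis, 80 mm above the bench; x is the level direction in which the camera's central line of sight leaves the mirror, by the law of reflection; y level, square to it. It turns 2 rad clockwise per radian of the mirror. The cross is in the middle of the view when it lies on this x axis.
- bottle_mid (a point): Centre, half-way up, of the white bottle with a dark cap that stands about half-way between mirror and plate: 56 mm diameter, 130 mm tall (body to 111 mm, then the cap), 0.11 to 0.2 kg; this point is 65 mm above the bench; z is its upright axis. To be set aside.
- wax_mid (a point): Centre of the round wax tin, 78 mm diameter, 31 mm tall: leave alone.
- tape_mid (a point): Centre of the roll of masking tape, 102 mm diameter, 25 mm tall: leave alone.
- brush_mid (a point): Centre of the dust brush lying flat, 192 x 48 x 12 mm, long along its y axis: leave alone.
Mind the look-alikes: they are no part of the job. What is shaped like the part that bears cross but purple is not meant.

How it is judged:
On the way, in this order (a step that is already met when the one before it is completed fails the run):
1. the bottle stands upright on the bench, let go, clear of both sight lines (distance of bottle_mid from where it was at the start of the episode above 0.04 m and height (world z) of bottle_mid between 0.05 and 0.08 m and angle between bottle_mid's own z axis and vertical below 0.12 rad and contact force between the fingers and polish below 0.2 N and (y of bottle_mid in the frame of cross above 0.05 m or y of bottle_mid in the frame of cross below -0.05 m or x of bottle_mid in the frame of cross above 0.04 m or x of bottle_mid in the frame of cross below -0.31 m) and (x of bottle_mid in the frame of lens above 0.05 m or x of bottle_mid in the frame of lens below -0.05 m or y of bottle_mid in the frame of lens above 0.04 m or y of bottle_mid in the frame of lens below -0.2 m) and value of joint mirror below 0.2 rad), for 0.2 s.
2. the mirror is held by the fingers so that the reflected view points at the cross (y of cross in the frame of view_line between -0.04 and 0.04 m and x of cross in the frame of view_line above 0.1 m and contact force between the fingers and mirror above 0.8 N and velocity of joint mirror between -0.15 and 0.15 rad/s), for 0.3 s.
At the end, for the whole second after the job is handed in: The reflected line of sight passes within 40 mm of the cross's middle; the fingers hold the mirror (over 0.8 N), still (under 0.15 rad/s). The bottle stands at rest on the bench, upright within 0.12 rad, not touched, its centre 50 mm or more beside both sight lines or beyond their ends (all of step 2 and height (world z) of bottle_mid between 0.05 and 0.08 m and angle between bottle_mid's own z axis and vertical below 0.12 rad and contact force between the fingers and polish below 0.2 N and (y of bottle_mid in the frame of cross above 0.05 m or y of bottle_mid in the frame of cross below -0.05 m or x of bottle_mid in the frame of cross above 0.04 m or x of bottle_mid in the frame of cross below -0.31 m) and (x of bottle_mid in the frame of lens above 0.05 m or x of bottle_mid in the frame of lens below -0.05 m or y of bottle_mid in the frame of lens above 0.04 m or y of bottle_mid in the frame of lens below -0.2 m) and linear speed of polish below 0.03 m/s); the arm keeps its last pose, push and grip.
It fails at once if the wax tin, tape roll or brush was displaced by more than 30 mm (distance of any of wax_mid, tape_mid, brush_mid from where it was at the start of the episode above 0.03 m).
It also fails if it takes over 48 s, if anything falls off the work surface, if the arm or the gripper's body presses on something with over 40 N, if the wrist force passes 120 N, or if a joint passes its speed limit or range.

### The arm

A 6-joint arm with a two-finger parallel gripper is mounted at the origin on a cart in front of the work surface, level with it; the furniture and walls round the work are solid. World frame = base frame: x ahead of the robot, y to its left, z up, the work surface at z = 0. Lengths are in m, angles in rad, forces in N, time in s.
With the tool pointing down it reaches from about 0.25 to 0.725 m from the base axis. Payload 4 kg.
Tool frame: the origin (TCP) lies on the front face of the gripper's body, between the roots of the fingers; the fingertips stand 73 mm ahead of it and the grasp point (between the pads) lies bot.tcp_to_grasp ahead of it (bot.tcp_to_grasp is the distance from the TCP to the grasp point, in m); z points along the fingers, y is the line along which they close (so a half turn about z gives the same grasp; the last joint's range is limited). The gripper opens to 85 mm and grips with 20 to 120 N. Pads are 22 mm wide; open, the fingers measure 114 mm over their backs; the gripper's body (76 mm by 85 mm) begins 54 mm behind the grasp point. The pads swing forward as they close: fully open they stand 13 mm farther back than shut.
Start: joints at [1.306, 0.241, 0.005, 1.335, 0, 1.571], TCP at [0.131, 0.483, 0.304] pointing down, gripper open.
Joint ranges: [-2.72, 2.72], [-1.05, 1.87], [-1.09, 1.28], [-1.99, 2.15], [-1.42, 1.44], [-3.14, 3.14]. Speed limits (rad/s): [2.79, 2.79, 3.14, 3.14, 3.14, 3.14].

### API

Orientations are given as a unit quaternion [x, y, z, w].
In Python, from workcell import bot gives the robot as it stands.
- The arm moves only by the shell command python3 -m jog 'ROWS' [OPENING]. ROWS is JSON, one flat list of numbers, 6 for each row, row after row: the shift along the world's x, y, z scaled (see below), then the turn, a rotation vector about the world's x, y, z scaled (see below). In form: [tx, ty, tz, wx, wy, wz, tx, ty, tz, wx, wy, wz, ...]. A call has 1 to 10 rows; each row is the pose to reach, as a shift and turn from the pose commanded when the call began; what a row does not reach only later rows make up. The controller multiplies each number of a shift by 800 mm and each number of a turn by 2 rad. A row lasts 1/12 s, in which the tool goes at most 41.7 mm and 7.16 degrees, less where a joint would pass 70% of its speed; a pose out of reach is approached as far as the arm can. A call with a number of a shift or a turn outside -1 to 1 is refused whole. A call with a gripper value outside its range is refused whole. OPENING is the opening, from -1 (shut) to 1 (fully open), set as the call begins (- or left out, the last holds). The fingers move at their own pace and stop on an object; the grip force is fixed at half the most. Time passes only in rows, so rows that repeat a pose let the fingers close. It gives the time, the measured TCP pose, the force, the opening and the grip force at its end, in the units of the state.
- bot.get_obs(): the state, without advancing time (a new reading comes with each control period).
- bot.camera(name): name is "scene" or "top" or "wrist"; returns (picture, depth): 420x560x3 uint8, red, green, blue; 420x560 float32, m along the optical axis (not along the pixel's ray), 0 where there is no reading.
- bot.calibration(name): a dict with "intrinsics" (3x3 intrinsics, pixels), "pose" (4x4, takes a point from camera to world coordinates). Camera axes: x right, y up, looking along -z (the intrinsics and any distortion apply to the point x, -y, -z); pixel columns grow to the right and rows downward; lengths in m; the calibration is good to about 2 mm. The wrist camera is an equidistant fisheye: a pixel r from the principal point sees the ray r / f radians off the axis. A picture is of the moment at which its call begins: read the wrist's pose just before it. calibration takes no time and is no camera call; for the wrist camera it gives the pose at the moment of the call.
- bot.job_done(): hands the job in; it is judged then, once.
Trained networks look in the newest picture that a camera, given by its name, has taken for a name from the list of things; names that differ only in an ending like _2 or _b are one class to them, and where a whole thing is asked for, a point or a joint stands for the part that bears it (a point fixed in the world has none). Each returns a list of dicts, best first, with "confidence" (0 to 1); they miss things now and then, are a little off and sometimes report something else, mostly with a low value. They report only what shows in the picture. A call takes as long as a camera call. They do not tell look-alikes from the thing itself.
- bot.find_in(label, camera): "at" ([x, y, z] in m, in the coordinates of the camera as it stood for that picture, good to about 4 mm: the middle of the surface that is visible of it).
- bot.tip_of(label, camera): "at" ([x, y, z] in m, in the coordinates of the camera as it stood for that picture, good to about 4 mm: a listed point, or the origin of a listed thing).
The state is a dict: "clock": time; "joint_pos": joint angles; "joint_vel": joint speeds; "tau": joint torques, N m; "eef_pos": TCP position; "tool_rot": TCP orientation; "ft_force": force on the tool from outside, world axes, zero at the start; "ft_torque": the same for the moment, N m; "grip_width": finger opening in m; "grasp_force": force on a finger pad.
Only numpy, scipy, OpenCV 4.12 (cv2) and the standard library are available. Lean on these libraries where they do the work, as an engineer would, in place of code of your own. Each camera call takes 0.05 s, during which the arm holds its last target. There are 200 camera calls.

## Working session

There is one attempt and no reset: what is moved stays moved. The work goes in short steps, Python scripts to look and compute and a shell command to move; the robot and the scene stay as the last step left them, time stands still between calls to the robot, and variables do not carry over. Pictures are saved under pics/ and viewed, at most 10 in all, crops included, and the job is handed in when it is done.

```bash
mkdir -p pics; cat > h.py <<'E'
from workcell import bot
import numpy as np, cv2
def snap(c,name=None):
    P=np.array(bot.calibration(c)["pose"]); im,d=bot.camera(c)
    if name: cv2.imwrite(f"pics/{name}.png",im[:,:,::-1])
    return im,d,P
def w(P,a): return (P@np.r_[a,1])[:3]
E
python3 - <<'E'
from h import *
print(bot.get_obs()['clock'],bot.tcp_to_grasp)
ims=[]
for c in ["scene","top"]:
    im,d,P=snap(c); ims.append(im)
    for l in ["mirror_grip","lens","cross","bottle_mid","wax_mid","tape_mid","brush_mid"]:
        for r in bot.tip_of(l,c)[:3]:
            a=np.array(r["at"]);K=np.array(bot.calibration(c)["intrinsics"]);q=K@np.array([a[0],-a[1],-a[2]]);
            print(c,l,round(r["confidence"],2),w(P,a).round(3),(q[:2]/q[2]).astype(int))
    cv2.imwrite(f"pics/{c}.png",im[:,:,::-1])
E
```

```text
0.0 0.0539
scene mirror_grip 0.68 [ 0.507 -0.051  0.143] [304 184]
scene lens 0.79 [0.5   0.09  0.081] [343 190]
scene lens 0.17 [ 0.376 -0.025  0.015] [289 199]
scene cross 0.56 [ 0.747 -0.133  0.081] [327 263]
scene bottle_mid 0.78 [ 0.618 -0.086  0.065] [314 233]
scene bottle_mid 0.34 [0.497 0.091 0.08 ] [343 190]
scene wax_mid 0.8 [ 0.389 -0.204  0.015] [238 216]
scene tape_mid 0.91 [ 0.377 -0.025  0.016] [289 199]
scene brush_mid 0.32 [ 0.387 -0.204  0.018] [238 215]
top mirror_grip 0.67 [ 0.508 -0.052  0.146] [251 245]
top cross 0.77 [ 0.74  -0.135  0.082] [280 176]
top cross 0.72 [0.601 0.104 0.079] [204 218]
top bottle_mid 0.87 [ 0.622 -0.08   0.063] [262 213]
top wax_mid 0.83 [ 0.387 -0.204  0.018] [302 288]
top tape_mid 0.75 [ 0.377 -0.025  0.01 ] [245 292]
top brush_mid 0.57 [ 0.454 -0.454  0.011] [379 267]
```

View pics/scene.png

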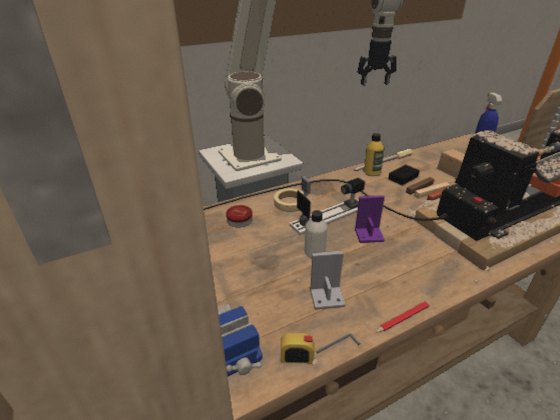

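View pics/top.png

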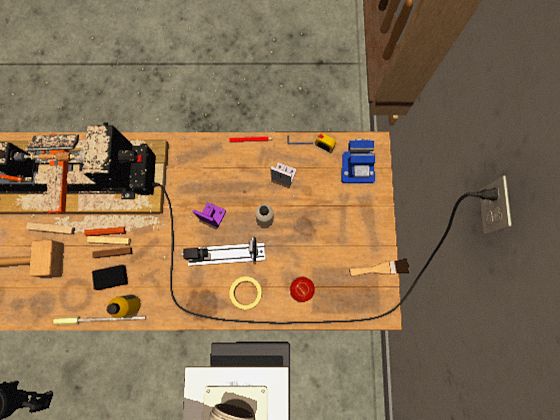

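```bash
python3 - <<'E'
from h import *
from scipy.spatial.transform import Rotation as R
print(R.from_quat(bot.get_obs()['tool_rot']).as_matrix().round(3))
for n in ("top","scene"):
    im,d,P=snap(n);K=np.array(bot.calibration(n)["intrinsics"])
    v,u=np.mgrid[:420,:560];z=d
    c=np.stack([(u-K[0,2])/K[0,0]*z,-(v-K[1,2])/K[1,1]*z,-z],-1)@P[:3,:3].T+P[:3,3]
    X,Y,Z=np.moveaxis(c,-1,0)
    def box(x0,x1,y0,y1,z0,z1):
        m=(d>0)&(X>x0)&(X<x1)&(Y>y0)&(Y<y1)&(Z>z0)&(Z<z1);return c[m]
    for nm,b in dict(bottle=(.55,.69,-.15,-.02,.113,.14),grip=(.46,.56,-.1,0,.118,.17),mir=(.46,.56,-.1,0,.03,.105),cam=(.44,.56,.05,.22,.085,.11),plate=(.68,.82,-.22,-.06,.1,.13),yel=(.2,.5,.25,.5,.12,.3)).items():
        q=box(*b)
        if len(q): print(n,nm,len(q),np.median(q,0).round(3),q.min(0).round(3),q.max(0).round(3))
E
```

```text
[[-0.965  0.262  0.   ]
 [ 0.262  0.965  0.   ]
 [-0.     0.    -1.   ]]
top bottle 74 [ 0.619 -0.083  0.129] [ 0.607 -0.095  0.114] [ 0.633 -0.07   0.136]
top grip 62 [ 0.506 -0.05   0.161] [ 0.49  -0.055  0.123] [ 0.524 -0.044  0.17 ]
top mir 46 [ 0.503 -0.057  0.071] [ 0.473 -0.061  0.031] [ 0.538 -0.035  0.105]
top cam 242 [0.494 0.128 0.096] [0.477 0.09  0.085] [0.51  0.17  0.104]
top plate 98 [ 0.747 -0.136  0.115] [ 0.731 -0.169  0.101] [ 0.763 -0.103  0.121]
top yel 136 [0.331 0.342 0.143] [0.314 0.33  0.12 ] [0.348 0.363 0.15 ]
scene bottle 115 [ 0.628 -0.088  0.128] [ 0.609 -0.098  0.113] [ 0.637 -0.071  0.134]
scene grip 142 [ 0.514 -0.052  0.147] [ 0.493 -0.055  0.118] [ 0.526 -0.042  0.167]
scene mir 266 [ 0.513 -0.055  0.075] [ 0.472 -0.063  0.03 ] [ 0.543 -0.04   0.105]
scene cam 188 [0.503 0.125 0.096] [0.477 0.09  0.085] [0.514 0.163 0.1  ]
scene plate 247 [ 0.75  -0.138  0.112] [ 0.732 -0.169  0.1  ] [ 0.765 -0.104  0.119]
scene yel 86 [0.339 0.34  0.136] [0.311 0.328 0.12 ] [0.348 0.359 0.148]
```

```bash
python3 -m jog '[0.611,-0.708,0,0,0,0,0.611,-0.708,0,0,0,0,0.611,-0.708,0,0,0,0,0.611,-0.708,0,0,0,0,0.611,-0.708,0,0,0,0,0.611,-0.708,0,0,0,0,0.611,-0.708,0,0,0,0,0.611,-0.708,0,0,0,0,0.611,-0.708,0,0,0,0,0.611,-0.708,0,0,0,0]' 1
```

```text
clock: 1.73
eef_pos: [0.404, 0.1653, 0.3043]
tool_rot: [0.132, 0.991, 0.0, 0.0]
ft_force: [0.7, 0.8, -0.6]
grip_width: 0.0853
grasp_force: 0.0
```

```bash
python3 -m jog '[0.135,-0.155,0,0,0,0,0.271,-0.31,0,0,0,0,0.271,-0.31,0,0,0,0,0.271,-0.31,0,0,0,0,0.271,-0.31,0,0,0,0,0.271,-0.31,0,0,0,0,0.271,-0.31,0,0,0,0,0.271,-0.31,0,0,0,0,0.271,-0.31,0,0,0,0,0.271,-0.31,0,0,0,0]'; python3 - <<'E'
from h import *
im,d,P=snap("wrist","w1")
for l in ["bottle_mid","mirror_grip","cross","lens"]:
    for r in bot.tip_of(l,"wrist")[:2]: print(l,round(r["confidence"],2),w(P,r["at"]).round(4))
print(bot.get_obs()['eef_pos'],bot.get_obs()['joint_pos'])
E
```

```text
clock: 2.57
eef_pos: [0.6206, -0.0829, 0.302]
tool_rot: [0.134, 0.991, 0.0, -0.001]
ft_force: [-0.4, 0.2, 0.1]
grip_width: 0.0853
grasp_force: 0.0
mirror_grip 0.76 [ 0.5083 -0.0535  0.1405]
cross 0.73 [ 0.741  -0.1384  0.0787]
cross 0.61 [0.605  0.1067 0.0831]
lens 0.88 [0.4971 0.0882 0.0806]
[ 0.61930004 -0.07965971  0.30464409] [-1.27968522e-01  4.95535275e-01  3.78599576e-01  1.45332984e+00
  1.14502671e-04  1.35191028e-01]
```

View pics/w1.png

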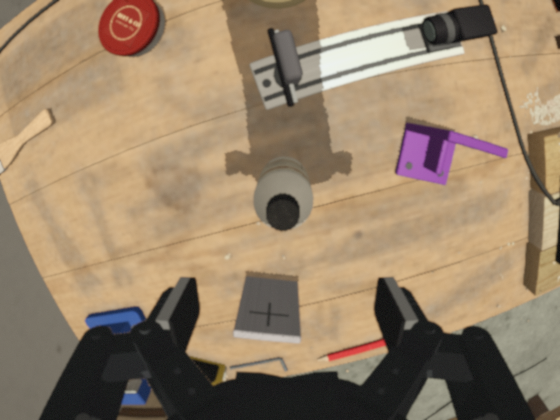

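```bash
python3 -m jog '[0,0,-0.05,0,0,0,0,0,-0.1,0,0,0,0,0,-0.14,0,0,0,0,0,-0.17,0,0,0,0,0,-0.19,0,0,0,0,0,-0.203,0,0,0,0,0,-0.203,0,0,0]'
python3 -m jog '[0,0,0,0,0,0,0,0,0,0,0,0,0,0,0,0,0,0,0,0,0,0,0,0,0,0,0,0,0,0,0,0,0,0,0,0]' -1
```

```text
clock: 3.4
eef_pos: [0.6182, -0.0797, 0.1395]
tool_rot: [0.131, 0.991, 0.0, -0.002]
ft_force: [0.2, 0.8, 0.1]
grip_width: 0.0856
grasp_force: 0.0
clock: 3.9
eef_pos: [0.6213, -0.0812, 0.1443]
tool_rot: [0.132, 0.991, 0.0, 0.002]
ft_force: [-0.6, -1.3, 5.7]
grip_width: 0.0533
grasp_force: 62.3
```

```bash
python3 -m jog '[0,0,0.02,0,0,0,0,0,0.04,0,0,0,0,-0.03,0.05,0,0,0,-0.01,-0.07,0.05,0,0,0,-0.02,-0.11,0.05,0,0,0,-0.025,-0.15,0.05,0,0,0,-0.025,-0.175,0.05,0,0,0,-0.025,-0.19,0.05,0,0,0,-0.025,-0.19,0.05,0,0,0]'
python3 -m jog '[0,0,-0.015,0,0,0,0,0,-0.03,0,0,0,0,0,-0.04,0,0,0,0,0,-0.046,0,0,0,0,0,-0.049,0,0,0,0,0,-0.049,0,0,0,0,0,-0.049,0,0,0]'
```

```text
clock: 4.65
eef_pos: [0.5998, -0.2356, 0.1818]
tool_rot: [0.134, 0.991, -0.0, 0.001]
ft_force: [0.4, -0.1, -1.3]
grip_width: 0.0532
grasp_force: 63.3
clock: 5.23
eef_pos: [0.6008, -0.2317, 0.1444]
tool_rot: [0.131, 0.991, 0.0, 0.001]
ft_force: [-1.6, 0.8, 5.4]
grip_width: 0.0532
grasp_force: 63.8
```

```bash
python3 -m jog '[0,0,0,0,0,0,0,0,0,0,0,0,0,0,0,0,0,0,0,0,0,0,0,0,0,0,0,0,0,0,0,0,0,0,0,0]' 1
python3 -m jog '[0,0,0.03,0,0,0,0,0,0.07,0,0,0,0,0,0.12,0,0,0,0,0,0.16,0,0,0,0,0,0.18,0,0,0,0,0,0.2,0,0,0,0,0,0.2,0,0,0]'
python3 - <<'E'
from h import *
for c in ["scene","wrist"]:
    im,d,P=snap(c,c+"2")
    for l in ["bottle_mid","mirror_grip","lens","cross"]:
        for r in bot.tip_of(l,c)[:2]: print(c,l,round(r["confidence"],2),w(P,r["at"]).round(4))
cv2.imwrite("pics/c2.png",cv2.resize(cv2.imread("pics/scene2.png")[130:330,180:420],None,fx=2.5,fy=2.5))
print(bot.get_obs()['eef_pos'])
E
```

```text
clock: 5.73
eef_pos: [0.5999, -0.2328, 0.1421]
tool_rot: [0.132, 0.991, 0.0, -0.0]
ft_force: [0.2, 1.2, -0.4]
grip_width: 0.085
grasp_force: 0.0
clock: 6.32
eef_pos: [0.6012, -0.2334, 0.3069]
tool_rot: [0.132, 0.991, -0.001, 0.004]
ft_force: [0.3, 0.3, 0.2]
grip_width: 0.0855
grasp_force: 0.0
scene bottle_mid 0.86 [ 0.5959 -0.2348  0.0664]
scene mirror_grip 0.59 [ 0.507  -0.05    0.1435]
scene lens 0.96 [0.4969 0.094  0.0803]
scene cross 0.58 [ 0.7457 -0.1337  0.0806]
wrist bottle_mid 0.3 [ 0.7407 -0.1379  0.0766]
wrist mirror_grip 0.64 [ 0.5085 -0.0551  0.1417]
wrist lens 0.7 [0.4992 0.088  0.0819]
wrist cross 0.96 [ 0.7412 -0.134   0.0792]
[ 0.59967983 -0.23276174  0.30140196]
```

View pics/c2.png

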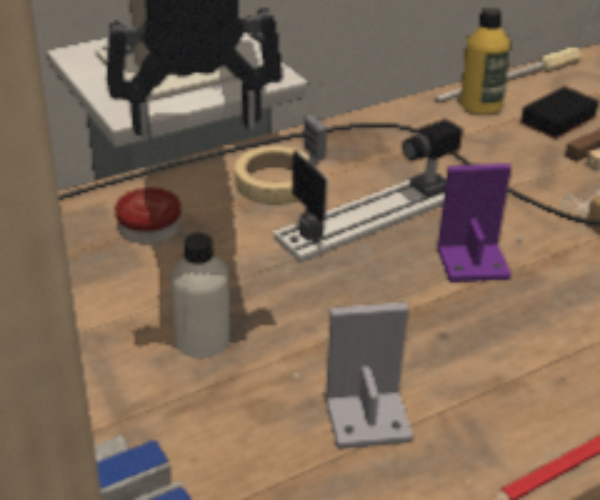

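```bash
python3 -m jog '[-0.025,0.05,0,0,0,0.03,-0.05,0.1,0,0,0,0.06,-0.08,0.15,0,0,0,0.1,-0.1,0.19,0,0,0,0.124,-0.11,0.215,0,0,0,0.124,-0.115,0.227,0,0,0,0.124,-0.115,0.227,0,0,0,0.124,-0.115,0.227,0,0,0,0.124]'
python3 - <<'E'
from h import *
from scipy.spatial.transform import Rotation as R
im,d,P=snap("wrist","w3")
for l in ["mirror_grip","lens","cross"]:
    for r in bot.tip_of(l,"wrist")[:2]: print(l,round(r["confidence"],2),w(P,r["at"]).round(4))
K=np.array(bot.calibration("wrist")["intrinsics"])
v,u=np.mgrid[:420,:560];a=(u-K[0,2])/K[0,0];b=(v-K[1,2])/K[1,1];t=np.hypot(a,b)+1e-9
s=np.tan(t)/t*d
c=np.stack([a*s,-b*s,-d],-1)@P[:3,:3].T+P[:3,3]
m=(d>0)&(abs(c[...,0]-.508)<.05)&(abs(c[...,1]+.05)<.04)&(c[...,2]>.155)&(c[...,2]<.172)
q=c[m];print(len(q),q.min(0),q.max(0),cv2.minAreaRect(q[:,:2].astype(np.float32)*1000))
o=bot.get_obs();print(o['eef_pos'],R.from_quat(o['tool_rot']).as_matrix()[:,1],o['joint_pos'])
E
```

```text
clock: 7.48
eef_pos: [0.5083, -0.0514, 0.3026]
tool_rot: [0.008, 1.0, -0.0, 0.001]
ft_force: [-0.3, -0.7, 0.1]
grip_width: 0.0856
grasp_force: 0.0
mirror_grip 0.69 [ 0.5094 -0.0522  0.1403]
lens 0.7 [0.5023 0.0893 0.0798]
cross 0.95 [0.6015 0.1008 0.0821]
cross 0.67 [ 0.7384 -0.136   0.0787]
762 [ 0.4898557  -0.05657423  0.15520013] [ 0.52367125 -0.04486302  0.16328029] ((506.7764892578125, -50.7180290222168), (11.529119491577148, 33.82752227783203), 89.63561248779297)
[ 0.50857311 -0.05257593  0.30199998] [ 1.88124162e-02  9.99822988e-01 -2.91886266e-04] [-1.02880164e-01  2.63803834e-01  3.06864663e-02  1.33770263e+00
 -2.94915255e-04 -8.40666265e-02]
```

View pics/w3.png

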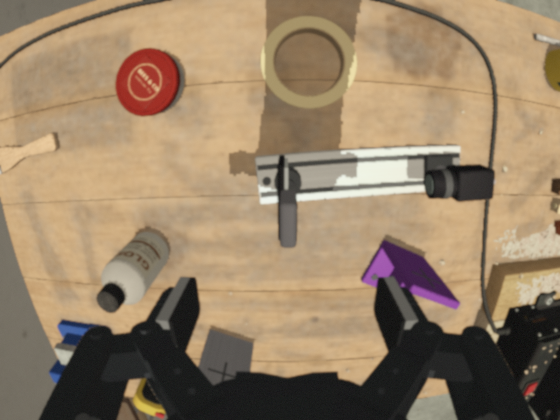

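```bash
python3 -m jog '[0,0,-0.04,0,0,0,0,0,-0.075,0,0,0,0,0,-0.1,0,0,0,0,0,-0.12,0,0,0,0,0,-0.133,0,0,0,0,0,-0.133,0,0,0,0,0,-0.133,0,0,0]'
python3 -m jog '[0,0,0,0,0,0,0,0,0,0,0,0,0,0,0,0,0,0,0,0,0,0,0,0,0,0,0,0,0,0,0,0,0,0,0,0,0,0,0,0,0,0,0,0,0,0,0,0,0,0,0,0,0,0]' -1
```

```text
clock: 8.27
eef_pos: [0.5079, -0.0521, 0.1952]
tool_rot: [0.009, 1.0, 0.0, -0.001]
ft_force: [0.2, 0.2, 0.3]
grip_width: 0.0852
grasp_force: 0.0
clock: 9.02
eef_pos: [0.508, -0.0507, 0.1964]
tool_rot: [0.008, 1.0, 0.001, 0.0]
ft_force: [-1.1, 3.2, 3.4]
grip_width: 0.0115
grasp_force: 59.0
```

```bash
python3 -m jog '[0,0,0,0,0,-0.03,0,0,0,0,0,-0.06,0,0,0,0,0,-0.09,0,0,0,0,0,-0.12,0,0,0,0,0,-0.15,0,0,0,0,0,-0.18,0,0,0,0,0,-0.21,0,0,0,0,0,-0.24,0,0,0,0,0,-0.26]'
python3 -m jog '[0,0,0,0,0,-0.03,0,0,0,0,0,-0.06,0,0,0,0,0,-0.09,0,0,0,0,0,-0.12,0,0,0,0,0,-0.15,0,0,0,0,0,-0.175,0,0,0,0,0,-0.192,0,0,0,0,0,-0.192,0,0,0,0,0,-0.192,0,0,0,0,0,-0.192]'
python3 - <<'E'
from h import *
from scipy.spatial.transform import Rotation as R
for n in ("top","scene","wrist"):
    im,d,P=snap(n,n+"4")
    for l in ["bottle_mid","mirror_grip","cross"]:
        for r in bot.tip_of(l,n)[:2]: print(n,l,round(r["confidence"],2),w(P,r["at"]).round(4))
o=bot.get_obs();y=R.from_quat(o['tool_rot']).as_matrix()[:,1];print(o['eef_pos'],np.degrees(np.arctan2(y[1],y[0])),o['joint_pos'])
im=cv2.imread("pics/scene4.png")[150:300,240:400]; cv2.imwrite("pics/s4.png",np.hstack([cv2.resize(im,(448,420)),cv2.resize(cv2.imread("pics/wrist4.png"),(350,420))]))
E
```

```text
clock: 9.77
eef_pos: [0.5078, -0.0515, 0.1964]
tool_rot: [0.266, 0.964, -0.0, 0.0]
ft_force: [-2.8, 0.3, 3.8]
grip_width: 0.0114
grasp_force: 59.1
clock: 10.6
eef_pos: [0.5074, -0.052, 0.1964]
tool_rot: [0.444, 0.896, -0.001, 0.0]
ft_force: [-3.6, -1.0, 4.9]
grip_width: 0.0116
grasp_force: 59.2
top bottle_mid 0.89 [ 0.6033 -0.2325  0.0617]
top cross 0.76 [0.6024 0.1054 0.0799]
top cross 0.63 [ 0.7394 -0.1345  0.0791]
scene bottle_mid 0.97 [ 0.5982 -0.2347  0.0693]
scene bottle_mid 0.39 [0.4977 0.0934 0.0824]
scene mirror_grip 0.76 [ 0.505  -0.0476  0.1452]
scene cross 0.87 [0.6023 0.1033 0.084 ]
scene cross 0.66 [ 0.7448 -0.1313  0.0792]
wrist mirror_grip 0.96 [ 0.508  -0.0526  0.1387]
wrist cross 0.91 [0.6035 0.1025 0.0795]
wrist cross 0.45 [0.4988 0.0887 0.0797]
[ 0.50737773 -0.05199608  0.19638876] 37.21739860291823 [-0.10126547  0.33369602 -0.15904451  1.07854509 -0.00189532  0.81996431]
```

View pics/s4.png

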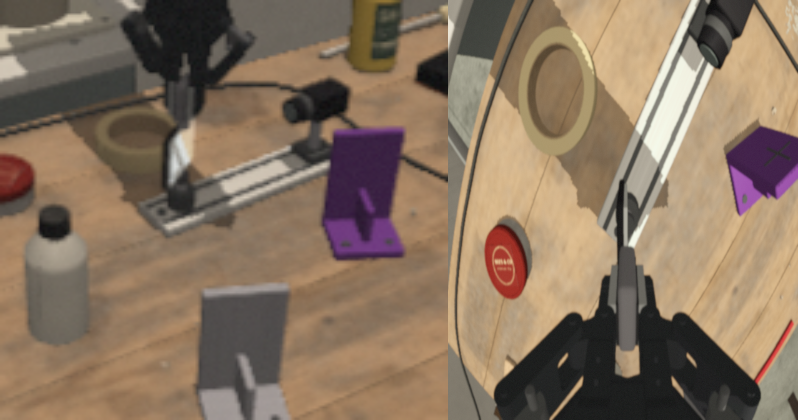

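```bash
python3 -m jog '[0,0,0,0,0,0,0,0,0,0,0,0,0,0,0,0,0,0,0,0,0,0,0,0,0,0,0,0,0,0,0,0,0,0,0,0]' && python3 -c "
from workcell import bot
print(bot.job_done())"
```

```text
clock: 11.7
eef_pos: [0.5074, -0.052, 0.1964]
tool_rot: [0.445, 0.896, -0.001, 0.0]
ft_force: [-3.3, -1.6, 6.1]
grip_width: 0.0111
grasp_force: 59.2
the job is handed in; nothing more can be done
None
```

The job is handed in at 11.7 s, with no verdict returned: the bottle stands upright at about (0.60, -0.23) m, clear of both sight lines, and the gripper is still holding the mirror with its normal at the 37° I worked out for the cross.

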